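# Find the heavy side of a rewinder reel

### The arm

A 6-joint arm with a two-finger parallel gripper is mounted at the origin on a cart in front of the work surface, level with it; the furniture and walls round the work are solid. World frame = base frame: x ahead of the robot, y to its left, z up, the work surface at z = 0. Lengths are in mm, angles in rad, forces in N, time in s.
With the tool pointing down it reaches from about 350 to 875 mm from the base axis. Payload 15.5 kg.
Tool frame: the origin (TCP) lies at the very end of the fingers, on their centre line; the grasp point (between the pads) lies env.grip_depth behind it (env.grip_depth is the distance from the TCP to the grasp point, in mm); x points along the fingers, y is the direction in which the jaws open and shut, and the axes are right-handed (so a half turn about x gives the same grasp; the last joint's range is limited). The gripper opens to 85 mm and grips with 20 to 120 N. Pads are 22 mm wide; open, the fingers measure 114 mm over their backs; the gripper's body (76 mm by 85 mm) begins 54 mm behind the grasp point. The pads swing forward as they close: fully open they stand 13 mm farther back than shut.
Start: joints at [1.04, 0.494, 1.345, -0, 1.302, -0.096], TCP at [263.264, 566.85, 191.577] pointing down, gripper open.
Joint ranges: [-2.91, 2.91], [-0.82, 2.16], [0.22, 2.67], [-1.22, 4.37], [0.12, 2.79], [-3.08, 3.08]. Speed limits (rad/s): [1.89, 1.89, 2.57, 3.01, 3.01, 3.01].

### API

Orientations are given as a rotation vector (axis times angle).
In Python, from station import env, get_image, calibration, ticket gives the robot as it stands.
- The arm moves only by the tool arm_command, never from a script. Its argument "commands" is a list that holds one entry, the list of rows, each a list of 7 numbers: the shift along the world's x, y, z normalised to -1 to 1, where 1 is 250 mm, then the turn, a rotation vector about the world's x, y, z normalised to -1 to 1, where 1 is 45 degrees, then the closure, from -1 (fully open) to 1 (shut). A call has exactly 8 rows; each row is the pose to reach, as a shift and turn from the pose commanded when the call began; what a row does not reach only later rows make up. A row lasts 1/12 s, in which the tool goes at most 41.7 mm and 7.16 degrees, less where a joint would pass 70% of its speed; a pose out of reach is approached as far as the arm can. A call with a number of a shift or a turn outside -1 to 1 is refused whole. A call with a gripper value outside its range is refused whole. The fingers move at their own pace and stop on an object; "grip_force" is the grip in N (left out, the last holds). Time passes only in rows, so rows that repeat a pose let the fingers close, or fill a call up. It gives the time, the measured TCP pose, the force and the opening at its end, in the units of the state.
- env.get_obs(): the state, without advancing time (a new reading comes with each control period).
- get_image(name): name is "scene" or "top" or "wrist"; returns the picture (420x560x3 uint8, red, green, blue); there is no depth.
- calibration(name): a dict with "K" (3x3 intrinsics, pixels), "dist" ([k1, k2, p1, p2, k3] as OpenCV has them; the pictures are not rectified), "R" (3x3) and "t" (3): a world point X has camera coordinates R X + t; the wrist camera has in their place "mount" (4x4, takes a point from camera to tool coordinates, whose origin is the TCP and whose axes are the tool frame's). Camera axes: x right, y down, z forward; pixel columns grow to the right and rows downward; lengths in mm; the calibration is good to about 2 mm. A picture is of the moment at which its call begins: read the wrist's pose just before it. calibration takes no time and is no camera call.
- ticket.close_job(): hands the job in, once; it reports no verdict.
The state is a dict: "time": time; "joint_positions": joint angles; "joint_velocities": joint speeds; "tau": joint torques, N m; "tcp_pos": TCP position; "tool_rot": TCP orientation; "wrist_force": force on the tool from outside, world axes, zero at the start; "torque": the same for the moment, N m; "opening": finger opening in mm.
Only numpy, scipy, OpenCV 4.12 (cv2) and the standard library are available. Lean on these libraries where they do the work, as an engineer would, in place of code of your own. Each camera call takes 0.05 s, during which the arm holds its last target. There are 200 camera calls.

### The job

The reel of the hand label rewinder is out of balance: one side is heavier, though nothing on the outside shows which. Take the crank handle and wind it slowly, half a turn or more, to feel where the heavy side lies, then bring the heavy side straight down. Finish still gripping the handle, with the reel at rest, so that I can clip a balance weight on at the top; leave the tray and the other loose things alone.

Things in the scene. Friction and masses are not known exactly. Their poses are not given: they have to be found in the camera images.
- handle: black revolving grip of the crank, 92 mm long, 25 mm thick, level and parallel to the reel's shaft; origin at its centre, 60 mm from the reel's axis, 100 (lowest) to 220 mm over the bench. It may be held anywhere on its outer half. It spins freely on its pin: gripped from above, fingers on either side, it can be carried round in a circle without turning the hand
- shaft (a point): fixed point on the reel's axis, 160 mm over the bench, in the plane in which the handle's centre goes round it. Its x axis is level and runs along the shaft from the handle to the reel, roughly away from the robot; y left, z up. Crank arm 54 mm and drum 88 mm behind it; drum 148 mm, flange 200 mm in diameter
- reel (a joint): turn of the reel with its crank, rad, endless: 0 with the handle straight up, growing as the handle goes clockwise seen from the robot (top to right). The greased bearing drags evenly (0.3 N m, 5 N at the handle), more than the heavy lump hidden in the drum pulls (3.5 to 4.7 N at the handle), so the reel stays where it is left; the crank itself is balanced
- tray: low white tray, 100 x 140 x 22 mm, to the left, with two small clip-on balance weights in it; origin under its centre; to be left alone
- marker: white marker pen with a black cap, 130 mm, lying on the bench; to be left alone
- screwdriver: screwdriver with a green handle, 197 mm, lying on the left; to be left alone
- spanner: steel spanner, 154 mm, lying at the front; to be left alone
- label_roll: upright roll of labels, 68 mm across, 60 mm high, back left; origin under its centre; to be left alone
- clip_a: small steel balance weight with a clip, 34 x 15 x 20 mm, lying in the tray; to be left alone
- clip_b: small steel balance weight with a clip, 34 x 15 x 20 mm, lying in the tray; to be left alone

How it is judged:
By the outcome, as a careful person would: the job done as asked, in the order asked, and still so for the second after the job is handed in, while the arm keeps its last pose, push and grip.
It also fails if it takes over 64 s, if anything falls off the work surface, if the arm or the gripper's body presses on something with over 40 N, if the wrist force passes 120 N, or if a joint passes its speed limit or range.

## Working session

There is one attempt and no reset: what is moved stays moved. The work goes in short steps, Python scripts to look and compute and a tool call to move; the robot and the scene stay as the last step left them, time stands still between calls to the robot, and variables do not carry over. Pictures are saved under pics/ and viewed, about 8 in all and at most 12, crops included, and the job is handed in when it is done.

Besides the shell and the picture viewer there is one more tool, called after "Call:" as name(argument=value, ...), one argument or row to a line, values as JSON. arm_command: Moves the arm, as the interface text tells. Its arguments: {"type":"object","properties":{"commands":{"type":"array"},"grip_force":{"type":"number"}},"required":["commands"]}

```bash
mkdir -p pics; ls
python3 - <<'E'
from station import env,get_image,calibration,ticket
import cv2,numpy as np
np.set_printoptions(precision=3,suppress=True)
o=env.get_obs(); print({k:np.round(v,3) for k,v in o.items()}, env.grip_depth)
for n in("scene","top"):
    cv2.imwrite(f"pics/{n}0.png",get_image(n)[:,:,::-1]); c=calibration(n); print(n,c)
print(calibration("wrist"))
E
```

```text
pics
{'time': np.float64(0.0), 'joint_positions': array([ 1.041,  0.494,  1.346,  0.   ,  1.302, -0.095]), 'joint_velocities': array([-0.001,  0.001, -0.   , -0.   ,  0.   ,  0.   ]), 'tau': array([ -0.006, -88.218, -38.387,  -0.   ,   0.01 ,   0.   ]), 'tcp_pos': array([263.043, 566.483, 190.959]), 'tool_rot': array([ 0.34 ,  1.544, -0.342]), 'wrist_force': array([ 0.091,  0.627, -0.617]), 'torque': array([ 0.009,  0.01 , -0.019]), 'opening': np.float64(85.154)} 18.700000000000003
scene {'K': array([[412.994,   0.   , 282.725],
       [  0.   , 412.994, 201.995],
       [  0.   ,   0.   ,   1.   ]]), 'dist': array([-0.091,  0.   ,  0.   ,  0.   ,  0.   ]), 'R': array([[ 0.63 , -0.776, -0.015],
       [-0.39 , -0.3  , -0.871],
       [ 0.671,  0.555, -0.492]]), 't': array([-376.918,  351.606,  758.156])}
top {'K': array([[526.733,   0.   , 273.517],
       [  0.   , 526.733, 209.031],
       [  0.   ,   0.   ,   1.   ]]), 'dist': array([-0.001,  0.   ,  0.   ,  0.   ,  0.   ]), 'R': array([[-0.142, -0.99 , -0.006],
       [-0.965,  0.14 , -0.223],
       [ 0.221, -0.025, -0.975]]), 't': array([  69.913,  602.475, 1234.931])}
{'K': array([[371.439,   0.   , 288.312],
       [  0.   , 371.439, 207.163],
       [  0.   ,   0.   ,   1.   ]]), 'dist': array([-0.079,  0.   ,  0.   ,  0.   ,  0.   ]), 'mount': array([[   0.001,   -0.272,    0.962, -181.161],
       [   1.   ,    0.001,   -0.001,    0.525],
       [  -0.   ,    0.962,    0.272,  -68.094],
       [   0.   ,    0.   ,    0.   ,    1.   ]])}
```

View pics/scene0.png

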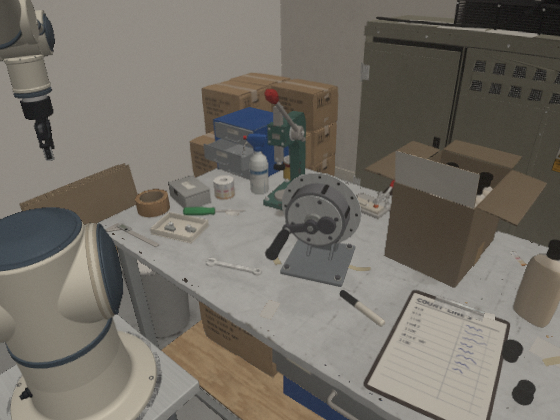

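View pics/top0.png

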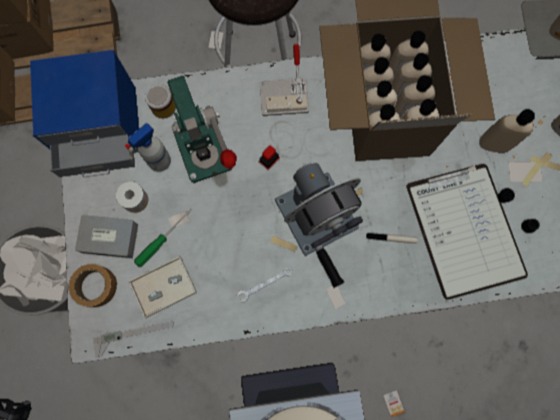

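The scene view shows the handle from about (297,230) to (272,252); the top view shows it from (322,252) to (338,284). Next I'll zoom in on both.

Run:
```python
import cv2,numpy as np
a=cv2.imread("pics/scene0.png")[165:285,255:375]; b=cv2.imread("pics/top0.png")[180:300,265:385]
f=lambda i:cv2.convertScaleAbs(cv2.resize(i,(400,400),interpolation=cv2.INTER_CUBIC),alpha=1.7)
cv2.imwrite("pics/z.png",np.hstack([f(a),f(b)]))
for n,(x0,y0,x1,y1) in {"scene":(262,215,300,265),"top":(312,244,350,292)}.items():
    g=cv2.imread(f"pics/{n}0.png").max(2)[y0:y1,x0:x1]
    m=(g<42).astype(np.uint8); k,l,s,c=cv2.connectedComponentsWithStats(m); i=1+s[1:,4].argmax()
    p=np.argwhere(l==i)[:,::-1].astype(np.float32)
    print(n,s[i],cv2.minAreaRect(p+[x0,y0]) if 0 else cv2.minAreaRect((p+np.float32([x0,y0])).astype(np.float32)))
    print(cv2.boxPoints(cv2.minAreaRect((p+np.float32([x0,y0])).astype(np.float32))))
```

```text
scene [22 22  2  2  3] ((284.2500305175781, 237.75003051757812), (1.4142134189605713, 0.7071067094802856), 45.0)
[[283.50003 237.50003]
 [284.00003 237.00003]
 [285.00003 238.00003]
 [284.50003 238.50003]]
top [  5   5  26  38 369] ((329.4000549316406, 266.800048828125), (39.35479736328125, 10.733125686645508), 63.43495178222656)
[[315.80008 251.60004]
 [325.40005 246.80005]
 [343.00003 282.00006]
 [333.40005 286.80005]]
```

View pics/z.png

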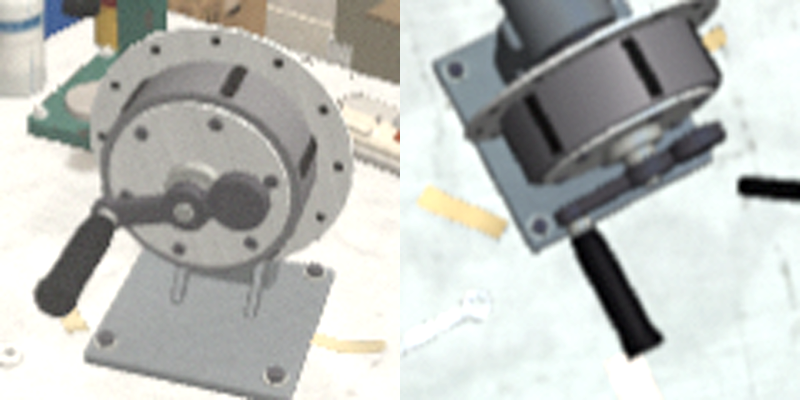

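The zoom shows the handle pointing left of the hub. Full-image pixels are: scene inner (286.5,228.5), outer (271.5,252.5), hub (310.5,228.5); top inner (320,250), outer (338.5,285), hub about (341.5,231.5).

```bash
cat > h.py <<'E'
import cv2,numpy as np
from station import env,get_image,calibration,ticket
np.set_printoptions(precision=1,suppress=True)
def und(n,p):
    c=calibration(n); return cv2.undistortPoints(np.float64(p).reshape(-1,1,2),c["K"],c["dist"]).reshape(-1,2)
def tri(ps,pt):
    P=[np.c_[calibration(n)["R"],calibration(n)["t"]] for n in("scene","top")]
    X=cv2.triangulatePoints(P[0],P[1],und("scene",ps).T,und("top",pt).T); return (X[:3]/X[3]).T
def proj(n,X):
    c=calibration(n); return cv2.projectPoints(np.float64(X).reshape(-1,1,3),cv2.Rodrigues(c["R"])[0],c["t"],c["K"],c["dist"])[0].reshape(-1,2)
E
python3 - <<'E'
from h import *
s=[[286.5,228.5],[271.5,252.5],[310.5,228.5]];t=[[320,250],[338.5,285],[341.5,231.5]]
X=tri(s,t);print(X,proj("scene",X)-s,proj("top",X)-t)
d=X[0]-X[1];print(np.linalg.norm(d),np.degrees(np.arctan2(d[1],d[0])))
E
```

```text
[[ 479.3 -106.9  155.9]
 [ 395.3 -134.8  150. ]
 [ 509.9 -157.9  161.7]] [[-1.2  0.3]
 [-0.7  0.1]
 [ 0.8 -0.2]] [[ 0.7 -1. ]
 [ 0.4 -0.6]
 [-0.5  0.7]]
88.72268129993881 18.387212597426398
```

```bash
cat >> h.py <<'E'
from scipy.spatial.transform import Rotation as Ro
def Rgoal(yaw,s=1):
    a=np.array([np.cos(yaw),np.sin(yaw),0]); x=np.array([0,0,-1.]); z=s*a; y=np.cross(z,x); return np.c_[x,y,z]
E
python3 - <<'E'
from h import *
o=env.get_obs();R=Ro.from_rotvec(o["tool_rot"]);print(R.as_matrix())
for s in(1,-1):
    d=(Ro.from_matrix(Rgoal(np.radians(19),s))*R.inv()).as_rotvec(); print(s,np.degrees(d), d/(np.pi/4))
# base plate side edge on z=6
c=calibration("top");q=np.array([[433,62],[533,250],[455,70],[540,227]],float);q=(q-[400,0])/(400/120)+[265,180]
u=und("top",q);D=(c["R"].T@np.c_[u,np.ones(4)].T).T;C=-c["R"].T@c["t"];X=C+D*((6-C[2])/D[:,2:]);print(X)
for i in(0,2): e=X[i]-X[i+1];print(np.degrees(np.arctan2(e[1],e[0])))
E
```

```text
[[-0.   0.4  0.9]
 [-0.   0.9 -0.4]
 [-1.  -0.  -0. ]]
1 [ 0.1 -0.  43.9] [ 0. -0.  1.]
-1 [  -0.    -0.1 -136.1] [-0. -0. -3.]
[[647.5 -25.7   6. ]
 [490.3 -80.2   6. ]
 [638.7 -41.8   6. ]
 [507.  -88.2   6. ]]
19.113034774338544
19.425376622600556
```

Call:
arm_command(
  commands=[
    [[0.6,-1,0.28,0,0,0.98,-1],[0.6,-1,0.28,0,0,0.98,-1],[0.6,-1,0.28,0,0,0.98,-1],[0.6,-1,0.28,0,0,0.98,-1],[0.6,-1,0.28,0,0,0.98,-1],[0.6,-1,0.28,0,0,0.98,-1],[0.6,-1,0.28,0,0,0.98,-1],[0.6,-1,0.28,0,0,0.98,-1]],
  ],
  grip_force=60,
)

```text
time: 0.77
tcp_pos: [414.3, 314.4, 262.2]
tool_rot: [-0.268, 1.554, 0.267]
wrist_force: [0.6, 0.5, 0.7]
opening: 85.3
```

Call:
arm_command(
  commands=[
    [[0,-1,0,0,0,0,-1],[0,-1,0,0,0,0,-1],[0,-1,0,0,0,0,-1],[0,-1,0,0,0,0,-1],[0,-1,0,0,0,0,-1],[0,-1,0,0,0,0,-1],[0,-1,0,0,0,0,-1],[0,-1,0,0,0,0,-1]],
  ],
)

```text
time: 1.43
tcp_pos: [413.2, 64.9, 261.6]
tool_rot: [-0.259, 1.555, 0.259]
wrist_force: [-0.5, 0.4, 0.2]
opening: 85.6
```

Call:
arm_command(
  commands=[
    [[-0.3,-0.74,0,0,0,0,-1],[-0.3,-0.74,0,0,0,0,-1],[-0.3,-0.74,0,0,0,0,-1],[-0.3,-0.74,0,0,0,0,-1],[-0.3,-0.74,0,0,0,0,-1],[-0.3,-0.74,0,0,0,0,-1],[-0.3,-0.74,0,0,0,0,-1],[-0.3,-0.74,0,0,0,0,-1]],
  ],
)

```text
time: 2.1
tcp_pos: [338.6, -117.2, 261.5]
tool_rot: [-0.263, 1.555, 0.264]
wrist_force: [0.2, 0.1, 1.3]
opening: 85.3
```

Run:
```python
from h import *
o=env.get_obs();cv2.imwrite("pics/w1.png",get_image("wrist")[:,:,::-1]);np.savez("w1.npz",p=o["tcp_pos"],r=o["tool_rot"]);print(o["tcp_pos"])
```

```text
[ 338.6 -117.2  261.5]
```

View pics/w1.png

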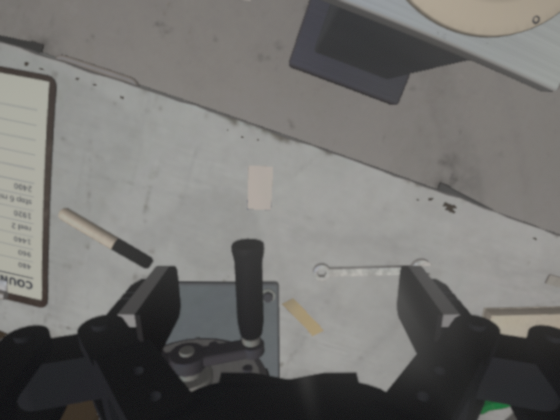

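The handle runs from the outer end at (248,243) to the inner end at (251,338), with the hub at about (186,350). The jaws look square to the handle.

Run:
```python
from h import *
f=np.load("w1.npz");c=calibration("wrist");R=Ro.from_rotvec(f["r"]).as_matrix();M=c["mount"]
q=und("wrist",[[248,245],[251,337],[186,350]])
D=(R@M[:3,:3]@np.c_[q,np.ones(3)].T).T;C=f["p"]+R@M[:3,3]
# 3-view DLT for ends: wrist ray + scene + top
s=[[286.5,228.5],[271.5,252.5]];t=[[320,250],[338.5,285]]
def rays(n,p):
    c=calibration(n);u=und(n,p);return -c["R"].T@c["t"],(c["R"].T@np.c_[u,np.ones(len(u))].T).T
for z in(150,154,158): print(z,C+D*((z-C[2])/D[:,2:]))
for i,j in((0,1),(1,0)):
    A=np.zeros((3,3));b=np.zeros(3)
    for Cc,d in[(C,D[j])]+[(rays(n,p)[0],rays(n,p)[1][i]) for n,p in(("scene",s),("top",t))]:
        d=d/np.linalg.norm(d);P=np.eye(3)-np.outer(d,d);A+=P;b+=P@Cc
    X=np.linalg.solve(A,b);print("inner" if i==0 else "outer",X)
```

```text
150 [[ 395.1 -133.9  150. ]
 [ 480.9 -104.3  150. ]
 [ 515.5 -157.5  150. ]]
154 [[ 393.4 -134.   154. ]
 [ 478.1 -104.8  154. ]
 [ 512.2 -157.2  154. ]]
158 [[ 391.8 -134.1  158. ]
 [ 475.2 -105.2  158. ]
 [ 508.9 -157.   158. ]]
inner [ 479.  -106.1  155. ]
outer [ 395.3 -134.5  149.8]
```

Call:
arm_command(
  commands=[
    [[0.307,-0.043,0,0,0,0,-1],[0.307,-0.043,0,0,0,0,-1],[0.307,-0.043,-0.1,0,0,0,-1],[0.307,-0.043,-0.2,0,0,0,-1],[0.307,-0.043,-0.3,0,0,0,-1],[0.307,-0.043,-0.4,0,0,0,-1],[0.307,-0.043,-0.51,0,0,0,-1],[0.307,-0.043,-0.51,0,0,0,-1]],
  ],
)

```text
time: 2.82
tcp_pos: [413.3, -126.0, 130.5]
tool_rot: [-0.262, 1.56, 0.268]
wrist_force: [-1.9, 0.7, -0.1]
opening: 85.2
```

Call:
arm_command(
  commands=[
    [[0,0,0,0,0,0,1],[0,0,0,0,0,0,1],[0,0,0,0,0,0,1],[0,0,0,0,0,0,1],[0,0,0,0,0,0,1],[0,0,0,0,0,0,1],[0,0,0,0,0,0,1],[0,0,0,0,0,0,1]],
  ],
  grip_force=70,
)

```text
time: 3.48
tcp_pos: [415.0, -129.0, 134.3]
tool_rot: [-0.263, 1.555, 0.263]
wrist_force: [0.3, 0.4, -0.0]
opening: -0.0
```

Run:
```python
from h import *
o=env.get_obs();print({k:np.round(v,2) for k,v in o.items()})
cv2.imwrite("pics/s2.png",cv2.resize(get_image("scene")[150:300,220:420,::-1],(800,600)))
```

```text
{'time': np.float64(3.48), 'joint_positions': array([-0.4,  0.3,  1.9, -0. ,  1. , -2.3]), 'joint_velocities': array([ 0.,  0.,  0., -0., -0., -0.]), 'tau': array([  0.1, -60.4, -28.2,   0. ,   0. ,   0. ]), 'tcp_pos': array([ 415.1, -129. ,  134.3]), 'tool_rot': array([-0.3,  1.6,  0.3]), 'wrist_force': array([ 0.3,  0.4, -0. ]), 'torque': array([ 0.,  0., -0.]), 'opening': np.float64(-0.03)}
```

View pics/s2.png

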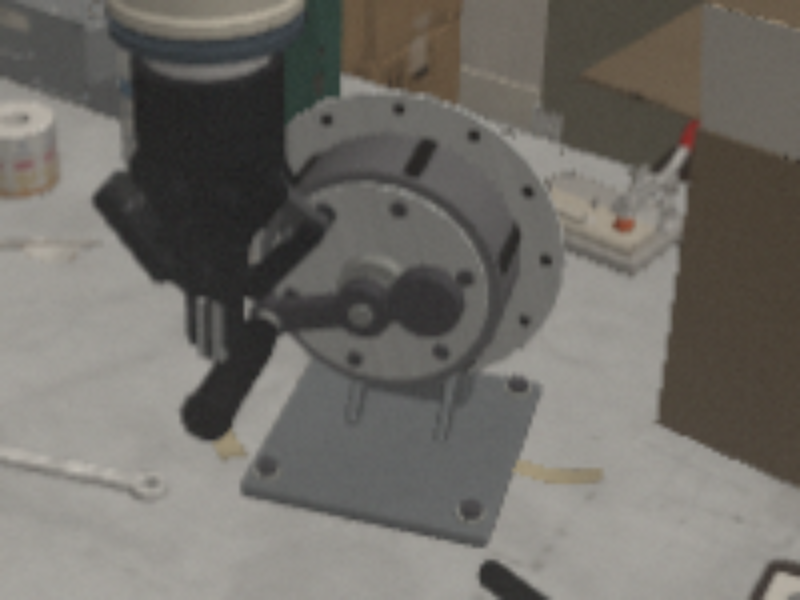

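The fingers closed fully on nothing. Their tips show at about full-image (272,240), above or behind the handle. I'll check the projections.

Run:
```python
from h import *
o=env.get_obs();print(o["tcp_pos"],proj("scene",[o["tcp_pos"],[415,-128,153],[437,-120.5,153],[395,-134.5,150]]))
cv2.imwrite("pics/t2.png",get_image("top")[:,:,::-1]);w=get_image("wrist")[:,:,::-1];cv2.imwrite("pics/w2.png",w)
print(proj("top",[o["tcp_pos"],[415,-128,153]]))
a=cv2.resize(cv2.imread("pics/t2.png")[200:300,290:390],(400,400));cv2.imwrite("pics/tw2.png",cv2.convertScaleAbs(np.hstack([a,cv2.resize(w[170:420,160:410],(400,400))]),alpha=1.8))
```

```text
[ 415.  -129.   134.2] [[274.9 253.2]
 [274.3 246. ]
 [278.1 240.2]
 [270.6 252.6]]
[[334.1 276.7]
 [334.6 276. ]]
```

View pics/tw2.png

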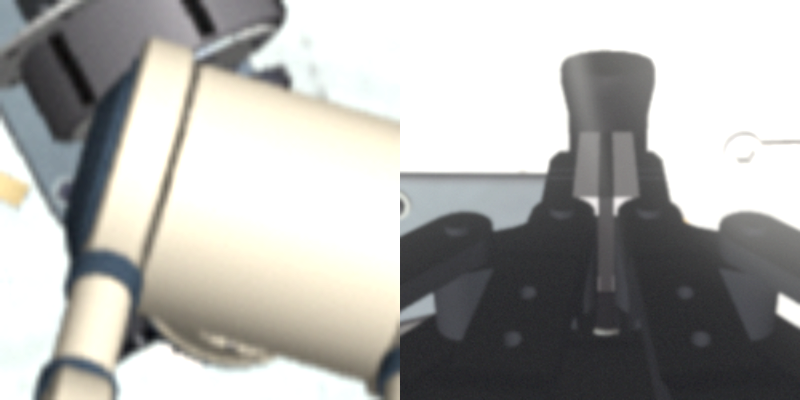

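Run:
```python
import cv2,numpy as np
w=cv2.imread("pics/w2.png")[190:400,220:360]; s=cv2.imread("pics/s2.png")[230:470,120:320]
g=lambda i,z:(255*(cv2.resize(i,z,interpolation=cv2.INTER_CUBIC)/255.)**.55).astype(np.uint8)
cv2.imwrite("pics/z2.png",np.hstack([g(w,(400,600)),g(s,(400,600))]))
```

```text
(no output)
```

View pics/z2.png

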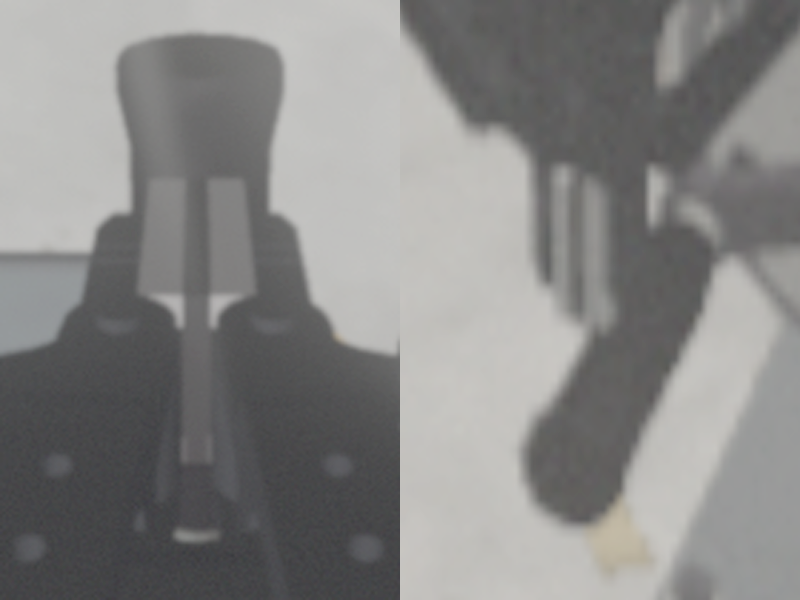

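Run:
```python
from h import *
o=env.get_obs();c=calibration("wrist");M=c["mount"]
R=Ro.from_rotvec(o["tool_rot"]).as_matrix()
def pt(T): # tool pts->pixel
    Q=(np.atleast_2d(T)-M[:3,3])@M[:3,:3]; return cv2.projectPoints(Q.reshape(-1,1,3),np.zeros(3),np.zeros(3),c["K"],c["dist"])[0].reshape(-1,2)
print("tcp, pad near corners",pt([[0,0,0],[0,0,-11],[0,7,-11],[-18.7,0,-11],[-37,0,-11]]))
a=np.array([np.cos(.33),np.sin(.33),0]);l=np.array([-a[1],a[0],0])
for z in(120,135,150,165):
    e=np.array([394.5,-134.5,z]);P=np.array([e,e+12.5*l,e-12.5*l]);print(z,pt((P-o["tcp_pos"])@R))
o=env.get_obs();print(o["opening"],o["wrist_force"],o["tau"])
```

```text
tcp, pad near corners [[288.9 238.5]
 [288.9 218.2]
 [302.6 218.3]
 [289.  230.4]
 [289.  245. ]]
120 [[291.7 192.4]
 [314.8 192.6]
 [268.5 192.3]]
135 [[291.9 199.4]
 [316.8 199.6]
 [267.  199.3]]
150 [[292.2 207.6]
 [319.2 207.7]
 [265.1 207.4]]
165 [[292.5 217.2]
 [322.  217.4]
 [263.  217.1]]
0.31008002858381606 [ 0.7 -0.4  0.5] [  0.  -60.3 -28.2  -0.    0.    0. ]
```

The scene view shows the fingers ending in air at about z 168, and the wrist view puts the visible finger ends about 34 mm behind the nominal TCP. The jaws therefore closed just above the handle. I'll open, go 30 mm lower while watching the force, and close again.

Call:
arm_command(
  commands=[
    [[0,0,0,0,0,0,-1],[0,0,0,0,0,0,-1],[0,0,0,0,0,0,-1],[0,0,0,0,0,0,-1],[0,0,0,0,0,0,-1],[0,0,0,0,0,0,-1],[0,0,0,0,0,0,-1],[0,0,0,0,0,0,-1]],
  ],
)

```text
time: 4.3
tcp_pos: [415.0, -128.9, 134.1]
tool_rot: [-0.263, 1.555, 0.263]
wrist_force: [-0.2, 0.1, 0.2]
opening: 85.3
```

Call:
arm_command(
  commands=[
    [[0,0,-0.015,0,0,0,-1],[0,0,-0.03,0,0,0,-1],[0,0,-0.045,0,0,0,-1],[0,0,-0.06,0,0,0,-1],[0,0,-0.08,0,0,0,-1],[0,0,-0.1,0,0,0,-1],[0,0,-0.12,0,0,0,-1],[0,0,-0.12,0,0,0,-1]],
  ],
)

```text
time: 4.97
tcp_pos: [414.5, -128.7, 103.1]
tool_rot: [-0.262, 1.556, 0.263]
wrist_force: [-0.6, 1.0, -0.6]
opening: 85.5
```

Call:
arm_command(
  commands=[
    [[0,0,0,0,0,0,1],[0,0,0,0,0,0,1],[0,0,0,0,0,0,1],[0,0,0,0,0,0,1],[0,0,0,0,0,0,1],[0,0,0,0,0,0,1],[0,0,0,0,0,0,1],[0,0,0,0,0,0,1]],
  ],
)

```text
time: 5.63
tcp_pos: [414.9, -128.7, 104.2]
tool_rot: [-0.263, 1.555, 0.263]
wrist_force: [-0.8, 4.8, 4.8]
opening: 21.2
```

Run:
```python
from h import *
o=env.get_obs();print(o)
w=get_image("wrist")[180:400,200:380,::-1];s=get_image("scene")[190:280,240:340,::-1]
g=lambda i,z:(255*(cv2.resize(i,z,interpolation=cv2.INTER_CUBIC)/255.)**.55).astype(np.uint8)
cv2.imwrite("pics/z3.png",np.hstack([g(w,(400,490)),g(s,(400,490))]))
```

```text
{'time': 5.6333, 'joint_positions': array([-0.4,  0.4,  1.9,  0. ,  0.9, -2.3]), 'joint_velocities': array([-0.,  0., -0.,  0., -0., -0.]), 'tau': array([ -1.8, -60. , -25.9,  -1. ,  -1. ,  -0. ]), 'tcp_pos': array([ 414.9, -128.7,  104.2]), 'tool_rot': array([-0.3,  1.6,  0.3]), 'wrist_force': array([-0.8,  4.8,  4.8]), 'torque': array([ 0.8,  0.2, -0. ]), 'opening': 21.20110919324747}
```

View pics/z3.png

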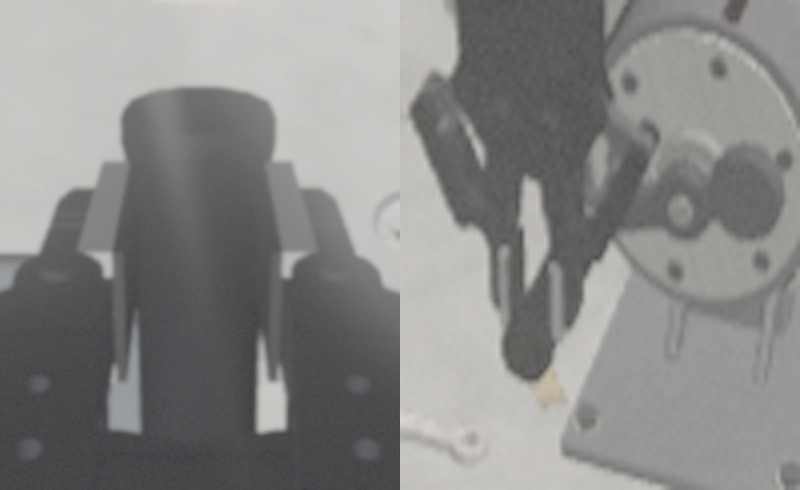

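It is gripped now: opening is 21.2 mm at the handle's waist, the wrist force is small, and the pads sit on either side of the handle. Next I'll compute the circle steps.

```bash
cat >> h.py <<'E'
YAW=np.radians(19.0);RG=np.array([np.sin(YAW),-np.cos(YAW),0]);UP=np.array([0,0,1.])
def P(th,r=60): return r*(np.sin(th)*RG+np.cos(th)*UP)
def rows(t0,t1,r=60,n=8):
    return [list(np.round((P(t,r)-P(t0,r))/250,3)) for t in np.linspace(t0,t1,n+1)[1:]]
def show(degs,r=60):
    for a,b in zip(degs[:-1],degs[1:]): print(a,b," ".join("[%g,%g,%g]"%tuple(q) for q in rows(np.radians(a),np.radians(b),r)))
E
python3 -c "
from h import *
show([-97+18*i for i in range(21)])"
```

```text
-97 -79 [-0,0.001,0.009] [-0.001,0.001,0.019] [-0.001,0.002,0.028] [-0.001,0.002,0.038] [-0,0.001,0.047] [-0,0,0.056] [0,-0.001,0.066] [0.001,-0.002,0.075]
-79 -61 [0.001,-0.002,0.009] [0.001,-0.004,0.018] [0.002,-0.007,0.027] [0.003,-0.01,0.036] [0.004,-0.013,0.045] [0.006,-0.016,0.054] [0.007,-0.02,0.062] [0.008,-0.024,0.071]
-61 -43 [0.002,-0.004,0.008] [0.003,-0.009,0.016] [0.005,-0.014,0.024] [0.007,-0.02,0.031] [0.009,-0.025,0.039] [0.011,-0.031,0.046] [0.013,-0.037,0.053] [0.015,-0.044,0.059]
-43 -25 [0.002,-0.007,0.006] [0.005,-0.013,0.012] [0.007,-0.021,0.018] [0.01,-0.028,0.023] [0.012,-0.035,0.029] [0.015,-0.043,0.033] [0.018,-0.051,0.038] [0.02,-0.059,0.042]
-25 -7 [0.003,-0.008,0.004] [0.006,-0.016,0.007] [0.009,-0.025,0.01] [0.011,-0.033,0.013] [0.014,-0.042,0.016] [0.017,-0.051,0.018] [0.02,-0.059,0.019] [0.023,-0.068,0.021]
-7 11 [0.003,-0.009,0.001] [0.006,-0.018,0.002] [0.009,-0.027,0.002] [0.012,-0.036,0.002] [0.015,-0.044,0.001] [0.018,-0.053,0] [0.021,-0.062,-0.001] [0.024,-0.071,-0.003]
11 29 [0.003,-0.009,-0.002] [0.006,-0.017,-0.004] [0.009,-0.026,-0.007] [0.0
[... 1707 characters left out ...]
.003]
191 209 [-0.003,0.009,0.002] [-0.006,0.017,0.004] [-0.009,0.026,0.007] [-0.012,0.034,0.01] [-0.015,0.043,0.013] [-0.017,0.051,0.017] [-0.02,0.059,0.021] [-0.023,0.067,0.026]
209 227 [-0.003,0.008,0.005] [-0.005,0.015,0.01] [-0.008,0.023,0.015] [-0.01,0.03,0.021] [-0.013,0.037,0.027] [-0.015,0.043,0.033] [-0.017,0.05,0.039] [-0.019,0.056,0.046]
227 245 [-0.002,0.006,0.007] [-0.004,0.012,0.014] [-0.006,0.017,0.022] [-0.008,0.022,0.029] [-0.009,0.027,0.037] [-0.011,0.032,0.045] [-0.012,0.036,0.054] [-0.014,0.04,0.062]
245 263 [-0.001,0.004,0.009] [-0.002,0.007,0.017] [-0.003,0.01,0.026] [-0.004,0.012,0.035] [-0.005,0.015,0.044] [-0.006,0.017,0.054] [-0.006,0.018,0.063] [-0.007,0.02,0.072]
```

Call:
arm_command(
  commands=[
    [[0,0.001,0.009,0,0,0,1],[-0.001,0.001,0.019,0,0,0,1],[-0.001,0.002,0.028,0,0,0,1],[-0.001,0.002,0.038,0,0,0,1],[0,0.001,0.047,0,0,0,1],[0,0,0.056,0,0,0,1],[0,-0.001,0.066,0,0,0,1],[0.001,-0.002,0.075,0,0,0,1]],
  ],
)

```text
time: 6.4
tcp_pos: [413.9, -126.6, 122.3]
tool_rot: [-0.258, 1.557, 0.266]
wrist_force: [3.3, 28.4, -1.7]
opening: 21.0
```

Call:
arm_command(
  commands=[
    [[0.001,-0.002,0.009,0,0,0,1],[0.001,-0.004,0.018,0,0,0,1],[0.002,-0.007,0.027,0,0,0,1],[0.003,-0.01,0.036,0,0,0,1],[0.004,-0.013,0.045,0,0,0,1],[0.006,-0.016,0.054,0,0,0,1],[0.007,-0.02,0.062,0,0,0,1],[0.008,-0.024,0.071,0,0,0,1]],
  ],
)

```text
time: 7.07
tcp_pos: [414.7, -129.8, 139.8]
tool_rot: [-0.254, 1.558, 0.27]
wrist_force: [1.5, 53.0, 12.7]
opening: 20.9
```

The radial force rose, and the measured TCP track shows why. It fits a 60 mm circle whose centre is about 120.5 mm high in TCP coordinates, so the handle started about 106° left of top rather than 97°. I'll re-plan in absolute terms.

```bash
cat >> h.py <<'E'
AX=np.array([np.cos(YAW),np.sin(YAW),0])
def plan(C,cu,cz,degs,ca=350.2,r=60):
    C=np.array(C,float)
    T=lambda t:cu*RG+ca*AX+cz*UP+P(np.radians(t),r)
    for a,b in zip(degs[:-1],degs[1:]):
        q=np.round([(T(t)-C)/250 for t in np.linspace(a,b,9)[1:]],3)+0
        print(a,b," ".join("[%g,%g,%g]"%tuple(x) for x in q)); C=C+250*q[-1]
    print("C",C.round(2))
E
python3 -c "
from h import *
plan([417.25,-135.5,140.7],314.5,120.5,[-71,-53,-35,-17])"
```

```text
-71 -53 [-0.008,0.02,0.006] [-0.007,0.017,0.015] [-0.005,0.013,0.023] [-0.004,0.009,0.032] [-0.002,0.005,0.04] [-0.001,0,0.048] [0.001,-0.005,0.056] [0.003,-0.01,0.064]
-53 -35 [0.002,-0.006,0.007] [0.004,-0.011,0.014] [0.006,-0.017,0.021] [0.008,-0.024,0.028] [0.01,-0.03,0.034] [0.012,-0.037,0.04] [0.015,-0.044,0.046] [0.017,-0.051,0.052]
-35 -17 [0.003,-0.008,0.005] [0.005,-0.015,0.01] [0.008,-0.023,0.015] [0.011,-0.031,0.019] [0.014,-0.039,0.023] [0.016,-0.047,0.027] [0.019,-0.056,0.03] [0.022,-0.064,0.033]
C [ 427.8 -166.8  177.9]
```

Call:
arm_command(
  commands=[
    [[-0.008,0.02,0.006,0,0,0,1],[-0.007,0.017,0.015,0,0,0,1],[-0.005,0.013,0.023,0,0,0,1],[-0.004,0.009,0.032,0,0,0,1],[-0.002,0.005,0.04,0,0,0,1],[-0.001,0,0.048,0,0,0,1],[0.001,-0.005,0.056,0,0,0,1],[0.003,-0.01,0.064,0,0,0,1]],
  ],
)

```text
time: 7.73
tcp_pos: [417.3, -136.5, 156.6]
tool_rot: [-0.26, 1.556, 0.265]
wrist_force: [-1.4, 18.2, 8.7]
opening: 21.1
```

Call:
arm_command(
  commands=[
    [[0.002,-0.006,0.007,0,0,0,1],[0.004,-0.011,0.014,0,0,0,1],[0.006,-0.017,0.021,0,0,0,1],[0.008,-0.024,0.028,0,0,0,1],[0.01,-0.03,0.034,0,0,0,1],[0.012,-0.037,0.04,0,0,0,1],[0.015,-0.044,0.046,0,0,0,1],[0.017,-0.051,0.052,0,0,0,1]],
  ],
)

```text
time: 8.4
tcp_pos: [421.8, -149.1, 170.1]
tool_rot: [-0.26, 1.555, 0.265]
wrist_force: [-3.2, 19.9, 18.8]
opening: 21.0
```

```bash
cat > data.py <<'E'
import numpy as np
D=np.array([[414.9,-128.7,104.2,-.8,4.8,4.8],[413.9,-126.6,122.3,3.3,28.4,-1.7],[414.7,-129.8,139.8,1.5,53,12.7],[417.3,-136.5,156.6,-1.4,18.2,8.7],[421.8,-149.1,170.1,-3.2,19.9,18.8]])
E
cat >> h.py <<'E'
from scipy.optimize import least_squares
def fit(D,r=60,free=False):
    p=D[:,:3];u=p@RG;z=p[:,2]
    f=lambda v:np.hypot(u-v[0],z-v[1])-(v[2] if free else r)
    s=least_squares(f,[314,121,r],loss="soft_l1");cu,cz=s.x[:2]
    th=np.arctan2(u-cu,z-cz);F=D[:,3:6]
    fu=F@RG;rad=fu*np.sin(th)+F[:,2]*np.cos(th);tan=fu*np.cos(th)-F[:,2]*np.sin(th)
    print("c",s.x,"res",f(s.x),"a",p@AX);print(np.c_[np.degrees(th),rad,tan,F@AX]);return th,tan,rad
E
python3 -c "
from h import *; from data import D
fit(D);fit(D,free=True);fit(D,61)
plan([417.25+17*.25+.003*250-4.25*0+0, 0,0],314.5,120.5,[0]) if 0 else None"
```

```text
c [314.4 122.   60. ] res [ 0.3 -0.1 -0.6  0.3  0.1] a [350.4 350.1 349.8 350.1 350.3]
[[-107.2    3.2    6.     0.8]
 [ -89.8   25.8   -1.8   12.4]
 [ -72.6   51.2   -2.7   18.7]
 [ -55.1   19.5   -3.     4.6]
 [ -36.9   27.    -4.6    3.5]]
c [317.2 121.1  62.7] res [ 0.   0.  -0.4  0.5 -0.2] a [350.4 350.1 349.8 350.1 350.3]
[[-105.6    3.3    5.9    0.8]
 [ -88.9   25.7   -2.2   12.4]
 [ -72.6   51.1   -2.8   18.7]
 [ -55.8   19.5   -2.7    4.6]
 [ -38.5   27.1   -3.9    3.5]]
c [315.4 121.7  61. ] res [ 0.2 -0.  -0.5  0.4 -0. ] a [350.4 350.1 349.8 350.1 350.3]
[[-106.6    3.2    6.     0.8]
 [ -89.4   25.8   -2.    12.4]
 [ -72.6   51.1   -2.7   18.7]
 [ -55.3   19.5   -2.9    4.6]
 [ -37.5   27.    -4.3    3.5]]
```

```bash
python3 -c "
from h import *
plan([422.25,-150.75,169.7],314.4,122,[-36,-18,0,18],r=61)"
```

```text
-36 -18 [0.001,-0.002,0.012] [0.003,-0.009,0.017] [0.006,-0.017,0.022] [0.009,-0.025,0.027] [0.012,-0.033,0.031] [0.015,-0.042,0.035] [0.017,-0.05,0.038] [0.02,-0.059,0.041]
-18 0 [0.003,-0.008,0.003] [0.006,-0.017,0.005] [0.009,-0.026,0.008] [0.012,-0.035,0.009] [0.016,-0.044,0.011] [0.019,-0.053,0.011] [0.022,-0.062,0.012] [0.025,-0.071,0.012]
0 18 [0.003,-0.009,0] [0.006,-0.018,-0.001] [0.009,-0.027,-0.001] [0.012,-0.036,-0.003] [0.015,-0.045,-0.004] [0.018,-0.054,-0.007] [0.021,-0.063,-0.009] [0.024,-0.071,-0.012]
C [ 439.5 -201.   179.9]
```

Call:
arm_command(
  commands=[
    [[0.001,-0.002,0.012,0,0,0,1],[0.003,-0.009,0.017,0,0,0,1],[0.006,-0.017,0.022,0,0,0,1],[0.009,-0.025,0.027,0,0,0,1],[0.012,-0.033,0.031,0,0,0,1],[0.015,-0.042,0.035,0,0,0,1],[0.017,-0.05,0.038,0,0,0,1],[0.02,-0.059,0.041,0,0,0,1]],
  ],
)

```text
time: 9.07
tcp_pos: [427.5, -165.5, 179.9]
tool_rot: [-0.262, 1.554, 0.263]
wrist_force: [3.3, 7.1, 2.0]
opening: 20.8
```

Call:
arm_command(
  commands=[
    [[0.003,-0.008,0.003,0,0,0,1],[0.006,-0.017,0.005,0,0,0,1],[0.009,-0.026,0.008,0,0,0,1],[0.012,-0.035,0.009,0,0,0,1],[0.016,-0.044,0.011,0,0,0,1],[0.019,-0.053,0.011,0,0,0,1],[0.022,-0.062,0.012,0,0,0,1],[0.025,-0.071,0.012,0,0,0,1]],
  ],
)

```text
time: 9.73
tcp_pos: [433.7, -183.1, 182.8]
tool_rot: [-0.262, 1.555, 0.263]
wrist_force: [1.9, 7.9, -0.8]
opening: 21.0
```

Call:
arm_command(
  commands=[
    [[0.003,-0.009,0,0,0,0,1],[0.006,-0.018,-0.001,0,0,0,1],[0.009,-0.027,-0.001,0,0,0,1],[0.012,-0.036,-0.003,0,0,0,1],[0.015,-0.045,-0.004,0,0,0,1],[0.018,-0.054,-0.007,0,0,0,1],[0.021,-0.063,-0.009,0,0,0,1],[0.024,-0.071,-0.012,0,0,0,1]],
  ],
)

```text
time: 10.4
tcp_pos: [439.8, -200.6, 179.7]
tool_rot: [-0.262, 1.554, 0.264]
wrist_force: [4.6, 8.7, 0.6]
opening: 21.2
```

```bash
cat >> data.py <<'E'
D=np.vstack([D,[[427.5,-165.5,179.9,3.3,7.1,2.0],[433.7,-183.1,182.8,1.9,7.9,-.8],[439.8,-200.6,179.7,4.6,8.7,.6]]])
E
python3 -c "
from h import *; from data import D
fit(D[3:]);fit(D,free=True)
plan([439.5,-201,179.9],314.4,122.2,[18,36,54,72,90,108],r=60.5)"
```

```text
c [314.5 122.7  60. ] res [ 0.1 -0.3  0.2  0.1 -0.1] a [350.1 350.3 350.3 350.5 350.5]
[[-55.7  19.5  -2.8   4.6]
 [-37.4  27.   -4.4   3.5]
 [-18.3   3.7  -4.7   5.4]
 [ -0.2  -0.8  -6.9   4.4]
 [ 17.8  -1.5  -6.6   7.2]]
c [315.1 122.   60.7] res [ 0.3 -0.1 -0.6  0.2 -0.1  0.4  0.1 -0.3] a [350.4 350.1 349.8 350.1 350.3 350.3 350.5 350.5]
[[-107.     3.2    6.     0.8]
 [ -89.7   25.8   -1.8   12.4]
 [ -72.8   51.2   -2.6   18.7]
 [ -55.4   19.5   -2.9    4.6]
 [ -37.4   27.    -4.4    3.5]
 [ -18.5    3.7   -4.7    5.4]
 [  -0.7   -0.7   -6.9    4.4]
 [  17.2   -1.4   -6.6    7.2]]
18 36 [0.003,-0.008,-0.004] [0.006,-0.017,-0.007] [0.009,-0.025,-0.011] [0.012,-0.033,-0.015] [0.014,-0.041,-0.02] [0.017,-0.049,-0.024] [0.02,-0.056,-0.03] [0.022,-0.064,-0.035]
36 54 [0.003,-0.007,-0.006] [0.005,-0.014,-0.012] [0.007,-0.02,-0.018] [0.01,-0.027,-0.025] [0.012,-0.033,-0.032] [0.014,-0.039,-0.039] [0.016,-0.045,-0.046] [0.018,-0.05,-0.054]
54 72 [0.001,-0.005,-0.007] [0.003,-0.01,-0.015] [0.005,-0.015,-0.024] [0.006,-0.019,-0.032] [0.007,-0.023,-0.04] [0.009,-0.026,-0.049] [0.01,-0.03,-0.058] [0.011,-0.033,-0.067]
72 90 [0.001,-0.002,-0.009] [0.002,-0.005,-0.018] [0.002,-0.006,-0.028] [0.003,-0.008,-0.037] [0.003,-0.009,-0.046] [0.003,-0.01,-0.056] [0.004,-0.011,-0.065] [0.004,-0.011,-0.075]
90 108 [0,0,-0.009] [-0.001,0.001,-0.019] [-0.001,0.002,-0.028] [-0.001,0.003,-0.038] [-0.002,0.005,-0.047] [-0.002,0.006,-0.056] [-0.003,0.009,-0.065] [-0.004,0.011,-0.075]
C [ 452.2 -237.8  103.4]
```

Call:
arm_command(
  commands=[
    [[0.003,-0.008,-0.004,0,0,0,1],[0.006,-0.017,-0.007,0,0,0,1],[0.009,-0.025,-0.011,0,0,0,1],[0.012,-0.033,-0.015,0,0,0,1],[0.014,-0.041,-0.02,0,0,0,1],[0.017,-0.049,-0.024,0,0,0,1],[0.02,-0.056,-0.03,0,0,0,1],[0.022,-0.064,-0.035,0,0,0,1]],
  ],
)

```text
time: 11.07
tcp_pos: [445.3, -216.5, 171.0]
tool_rot: [-0.262, 1.554, 0.264]
wrist_force: [5.6, 12.1, 1.3]
opening: 20.9
```

Call:
arm_command(
  commands=[
    [[0.003,-0.007,-0.006,0,0,0,1],[0.005,-0.014,-0.012,0,0,0,1],[0.007,-0.02,-0.018,0,0,0,1],[0.01,-0.027,-0.025,0,0,0,1],[0.012,-0.033,-0.032,0,0,0,1],[0.014,-0.039,-0.039,0,0,0,1],[0.016,-0.045,-0.046,0,0,0,1],[0.018,-0.05,-0.054,0,0,0,1]],
  ],
)

```text
time: 11.73
tcp_pos: [449.7, -228.9, 157.5]
tool_rot: [-0.262, 1.554, 0.264]
wrist_force: [3.7, 10.6, 4.4]
opening: 21.1
```

Call:
arm_command(
  commands=[
    [[0.001,-0.005,-0.007,0,0,0,1],[0.003,-0.01,-0.015,0,0,0,1],[0.005,-0.015,-0.024,0,0,0,1],[0.006,-0.019,-0.032,0,0,0,1],[0.007,-0.023,-0.04,0,0,0,1],[0.009,-0.026,-0.049,0,0,0,1],[0.01,-0.03,-0.058,0,0,0,1],[0.011,-0.033,-0.067,0,0,0,1]],
  ],
)

```text
time: 12.4
tcp_pos: [452.4, -236.8, 140.8]
tool_rot: [-0.261, 1.554, 0.264]
wrist_force: [4.0, 12.8, 6.3]
opening: 21.2
```

Call:
arm_command(
  commands=[
    [[0.001,-0.002,-0.009,0,0,0,1],[0.002,-0.005,-0.018,0,0,0,1],[0.002,-0.006,-0.028,0,0,0,1],[0.003,-0.008,-0.037,0,0,0,1],[0.003,-0.009,-0.046,0,0,0,1],[0.003,-0.01,-0.056,0,0,0,1],[0.004,-0.011,-0.065,0,0,0,1],[0.004,-0.011,-0.075,0,0,0,1]],
  ],
)

```text
time: 13.07
tcp_pos: [453.4, -239.5, 122.1]
tool_rot: [-0.261, 1.554, 0.264]
wrist_force: [3.2, 14.0, 8.7]
opening: 20.9
```

Call:
arm_command(
  commands=[
    [[0,0,-0.009,0,0,0,1],[-0.001,0.001,-0.019,0,0,0,1],[-0.001,0.002,-0.028,0,0,0,1],[-0.001,0.003,-0.038,0,0,0,1],[-0.002,0.005,-0.047,0,0,0,1],[-0.002,0.006,-0.056,0,0,0,1],[-0.003,0.009,-0.065,0,0,0,1],[-0.004,0.011,-0.075,0,0,0,1]],
  ],
)

```text
time: 13.73
tcp_pos: [452.4, -236.8, 103.6]
tool_rot: [-0.261, 1.554, 0.264]
wrist_force: [3.3, 18.1, 14.3]
opening: 20.9
```

```bash
cat >> data.py <<'E'
D=np.vstack([D,[[445.3,-216.5,171,5.6,12.1,1.3],[449.7,-228.9,157.5,3.7,10.6,4.4],[452.4,-236.8,140.8,4,12.8,6.3],[453.4,-239.5,122.1,3.2,14,8.7],[452.4,-236.8,103.6,3.3,18.1,14.3]]])
E
python3 -c "
from h import *; from data import D
fit(D[3:]);fit(D[3:],free=True)
plan([452.2,-237.8,103.4],314.,122.,[108,126,144,162,180,198],ca=350.3,r=60)"
```

```text
c [314.2 122.6  60. ] res [-0.1 -0.4  0.2  0.2  0.1  0.  -0.1 -0.2 -0.1  0.1] a [350.1 350.3 350.3 350.5 350.5 350.6 350.7 350.7 350.7 350.7]
[[-55.4  19.5  -2.9   4.6]
 [-37.1  27.   -4.5   3.5]
 [-17.9   3.6  -4.8   5.4]
 [  0.1  -0.8  -6.8   4.4]
 [ 18.1  -1.5  -6.6   7.2]
 [ 36.2  -4.6  -8.5   9.2]
 [ 54.3  -4.6  -8.7   6.9]
 [ 72.3  -8.4  -9.3   7.9]
 [ 90.5 -12.3  -8.6   7.6]
 [108.4 -19.7  -8.5   9. ]]
c [314.3 122.8  59.8] res [ 0.  -0.4  0.3  0.2  0.  -0.  -0.1 -0.2 -0.1  0.2] a [350.1 350.3 350.3 350.5 350.5 350.6 350.7 350.7 350.7 350.7]
[[-55.6  19.5  -2.8   4.6]
 [-37.3  27.   -4.4   3.5]
 [-18.1   3.7  -4.7   5.4]
 [  0.   -0.8  -6.9   4.4]
 [ 18.1  -1.5  -6.6   7.2]
 [ 36.3  -4.6  -8.5   9.2]
 [ 54.4  -4.6  -8.7   6.9]
 [ 72.4  -8.4  -9.3   7.9]
 [ 90.7 -12.3  -8.6   7.6]
 [108.6 -19.8  -8.4   9. ]]
108 126 [-0.002,0.007,-0.009] [-0.003,0.01,-0.017] [-0.004,0.014,-0.026] [-0.005,0.018,-0.035] [-0.007,0.022,-0.043] [-0.008,0.026,-0.051] [-0.01,0.031,-0.059] [-0.012,0.036,-0.067]
126 144 [-0.002,0.006,-0.007] [-0.004,0.011,-0.014] [-0.006,0.017,-0.022] [-0.008,0.023,-0.028] [-0.01,0.03,-0.035] [-0.012,0.036,-0.041] [-0.015,0.043,-0.047] [-0.017,0.05,-0.053]
144 162 [-0.003,0.008,-0.005] [-0.005,0.015,-0.01] [-0.008,0.023,-0.015] [-0.011,0.031,-0.019] [-0.013,0.039,-0.024] [-0.016,0.047,-0.027] [-0.019,0.055,-0.031] [-0.022,0.064,-0.034]
162 180 [-0.003,0.008,-0.003] [-0.006,0.017,-0.005] [-0.009,0.026,-0.007] [-0.012,0.034,-0.009] [-0.015,0.043,-0.01] [-0.018,0.052,-0.011] [-0.021,0.061,-0.011] [-0.024,0.07,-0.012]
180 198 [-0.003,0.009,0.001] [-0.006,0.018,0.001] [-0.009,0.026,0.002] [-0.012,0.035,0.003] [-0.015,0.044,0.005] [-0.018,0.053,0.007] [-0.021,0.061,0.009] [-0.024,0.07,0.012]
C [ 427.4 -165.3   64.9]
```

```bash
python3 -c "
from h import *
plan([452.2,-237.8,103.4],314.,122.7,[108,126,144,162,180,198],ca=350.5,r=59.7)"
```

```text
108 126 [-0.001,0.008,-0.005] [-0.002,0.011,-0.014] [-0.004,0.015,-0.023] [-0.005,0.019,-0.031] [-0.006,0.023,-0.039] [-0.008,0.028,-0.048] [-0.01,0.032,-0.055] [-0.011,0.037,-0.063]
126 144 [-0.002,0.006,-0.008] [-0.004,0.011,-0.015] [-0.006,0.017,-0.022] [-0.008,0.023,-0.029] [-0.01,0.03,-0.035] [-0.013,0.036,-0.041] [-0.015,0.043,-0.047] [-0.018,0.05,-0.053]
144 162 [-0.002,0.008,-0.005] [-0.005,0.015,-0.01] [-0.007,0.023,-0.015] [-0.01,0.031,-0.02] [-0.013,0.039,-0.024] [-0.016,0.047,-0.027] [-0.018,0.055,-0.031] [-0.021,0.063,-0.034]
162 180 [-0.003,0.009,-0.003] [-0.006,0.017,-0.005] [-0.009,0.026,-0.007] [-0.012,0.035,-0.009] [-0.015,0.044,-0.01] [-0.018,0.052,-0.011] [-0.021,0.061,-0.011] [-0.024,0.07,-0.012]
180 198 [-0.003,0.009,0.001] [-0.006,0.018,0.001] [-0.009,0.027,0.002] [-0.012,0.035,0.003] [-0.015,0.044,0.005] [-0.018,0.053,0.007] [-0.021,0.061,0.009] [-0.024,0.07,0.012]
C [ 427.7 -165.3   65.9]
```

Call:
arm_command(
  commands=[
    [[-0.001,0.008,-0.005,0,0,0,1],[-0.002,0.011,-0.014,0,0,0,1],[-0.004,0.015,-0.023,0,0,0,1],[-0.005,0.019,-0.031,0,0,0,1],[-0.006,0.023,-0.039,0,0,0,1],[-0.008,0.028,-0.048,0,0,0,1],[-0.01,0.032,-0.055,0,0,0,1],[-0.011,0.037,-0.063,0,0,0,1]],
  ],
)

```text
time: 14.4
tcp_pos: [449.9, -229.1, 88.0]
tool_rot: [-0.264, 1.554, 0.262]
wrist_force: [-2.0, 2.3, 10.9]
opening: 21.2
```

Call:
arm_command(
  commands=[
    [[-0.002,0.006,-0.008,0,0,0,1],[-0.004,0.011,-0.015,0,0,0,1],[-0.006,0.017,-0.022,0,0,0,1],[-0.008,0.023,-0.029,0,0,0,1],[-0.01,0.03,-0.035,0,0,0,1],[-0.013,0.036,-0.041,0,0,0,1],[-0.015,0.043,-0.047,0,0,0,1],[-0.018,0.05,-0.053,0,0,0,1]],
  ],
)

```text
time: 15.07
tcp_pos: [445.7, -217.1, 74.8]
tool_rot: [-0.264, 1.554, 0.261]
wrist_force: [0.1, -0.9, 9.9]
opening: 20.9
```

Call:
arm_command(
  commands=[
    [[-0.002,0.008,-0.005,0,0,0,1],[-0.005,0.015,-0.01,0,0,0,1],[-0.007,0.023,-0.015,0,0,0,1],[-0.01,0.031,-0.02,0,0,0,1],[-0.013,0.039,-0.024,0,0,0,1],[-0.016,0.047,-0.027,0,0,0,1],[-0.018,0.055,-0.031,0,0,0,1],[-0.021,0.063,-0.034,0,0,0,1]],
  ],
)

```text
time: 15.73
tcp_pos: [440.2, -201.3, 66.1]
tool_rot: [-0.264, 1.554, 0.261]
wrist_force: [-0.1, -4.9, 4.0]
opening: 21.0
```

Call:
arm_command(
  commands=[
    [[-0.003,0.009,-0.003,0,0,0,1],[-0.006,0.017,-0.005,0,0,0,1],[-0.009,0.026,-0.007,0,0,0,1],[-0.012,0.035,-0.009,0,0,0,1],[-0.015,0.044,-0.01,0,0,0,1],[-0.018,0.052,-0.011,0,0,0,1],[-0.021,0.061,-0.011,0,0,0,1],[-0.024,0.07,-0.012,0,0,0,1]],
  ],
)

```text
time: 16.4
tcp_pos: [433.8, -183.0, 62.8]
tool_rot: [-0.263, 1.555, 0.262]
wrist_force: [-1.1, -5.0, 0.2]
opening: 21.2
```

Call:
arm_command(
  commands=[
    [[-0.003,0.009,0.001,0,0,0,1],[-0.006,0.018,0.001,0,0,0,1],[-0.009,0.027,0.002,0,0,0,1],[-0.012,0.035,0.003,0,0,0,1],[-0.015,0.044,0.005,0,0,0,1],[-0.018,0.053,0.007,0,0,0,1],[-0.021,0.061,0.009,0,0,0,1],[-0.024,0.07,0.012,0,0,0,1]],
  ],
)

```text
time: 17.07
tcp_pos: [427.4, -164.8, 65.8]
tool_rot: [-0.263, 1.555, 0.263]
wrist_force: [-2.8, -3.9, -2.3]
opening: 21.1
```

```bash
cat >> data.py <<'E'
D=np.vstack([D,[[449.9,-229.1,88,-2,2.3,10.9],[445.7,-217.1,74.8,.1,-.9,9.9],[440.2,-201.3,66.1,-.1,-4.9,4],[433.8,-183,62.8,-1.1,-5,.2],[427.4,-164.8,65.8,-2.8,-3.9,-2.3]]])
E
cat >> h.py <<'E'
def lump(th,tan,w=None):
    A=np.c_[np.ones_like(th),np.cos(th),np.sin(th)]
    k,*_=np.linalg.lstsq(A,tan,rcond=None); r=tan-A@k
    # tan = -d + G sin(th+al); bottom at th=pi-al
    al=np.arctan2(k[1],k[2]);s=np.std(r)
    print("d,G",-k[0],np.hypot(k[1],k[2]),"th_bottom deg",np.degrees((np.pi-al+np.pi)%(2*np.pi)-np.pi),"rms",s,"res",r)
E
python3 -c "
from h import *; from data import D
th,tan,rad=fit(D[3:]);lump(th,tan)
lump(th[2:],tan[2:])
plan([427.7,-165.3,65.9],314.2,122.6,[198,216,234,252,270],ca=350.5,r=59.7)"
```

```text
c [314.2 122.7  60. ] res [-0.2 -0.5  0.2  0.1  0.  -0.  -0.1 -0.2 -0.1  0.1 -0.1  0.  -0.2 -0.1
  0. ] a [350.1 350.3 350.3 350.5 350.5 350.6 350.7 350.7 350.7 350.7 350.8 350.7
 350.7 350.6 350.5]
[[ -55.4   19.5   -2.9    4.6]
 [ -37.1   27.    -4.5    3.5]
 [ -17.9    3.6   -4.8    5.4]
 [   0.1   -0.8   -6.8    4.4]
 [  18.1   -1.5   -6.6    7.2]
 [  36.3   -4.6   -8.5    9.2]
 [  54.4   -4.6   -8.7    6.9]
 [  72.3   -8.4   -9.3    7.9]
 [  90.5  -12.3   -8.6    7.6]
 [ 108.5  -19.7   -8.5    9. ]
 [ 125.3   -8.6   -7.3   -1.1]
 [ 142.9   -7.4   -6.7   -0.2]
 [ 161.    -2.3   -5.7   -1.7]
 [ 179.9   -0.2   -4.4   -2.7]
 [-161.3    1.3   -3.4   -3.9]]
d,G 5.347985712885258 3.5893577428128336 th_bottom deg -15.709348189478169 rms 0.3422700125532167 res [ 0.2 -0.5  0.5 -0.5  0.8 -0.3  0.  -0.3  0.2 -0.2  0.3 -0.  -0.1  0.
 -0. ]
d,G 5.288636937113235 3.6650713859040716 th_bottom deg -14.839519847640569 rms 0.33637712355764576 res [ 0.3 -0.6  0.7 -0.4  0.  -0.3  0.2 -0.1  0.4 -0.  -0.1 -0.  -0.1]
198 216 [-0.003,0.007,0.003] [-0.006,0.016,0.006] [-0.009,0.024,0.01] [-0.011,0.032,0.014] [-0.014,0.04,0.018] [-0.017,0.047,0.023] [-0.019,0.055,0.028] [-0.022,0.062,0.034]
216 234 [-0.002,0.007,0.005] [-0.005,0.014,0.011] [-0.007,0.021,0.017] [-0.009,0.027,0.024] [-0.011,0.033,0.031] [-0.013,0.039,0.038] [-0.015,0.045,0.045] [-0.017,0.05,0.052]
234 252 [-0.002,0.005,0.008] [-0.003,0.01,0.016] [-0.005,0.014,0.024] [-0.006,0.018,0.032] [-0.008,0.022,0.041] [-0.009,0.026,0.049] [-0.01,0.029,0.058] [-0.011,0.032,0.067]
252 270 [-0.001,0.003,0.009] [-0.002,0.005,0.018] [-0.002,0.007,0.027] [-0.003,0.008,0.036] [-0.003,0.01,0.046] [-0.004,0.01,0.055] [-0.004,0.011,0.064] [-0.004,0.011,0.074]
C [ 414.2 -126.5  122.7]
```

Call:
arm_command(
  commands=[
    [[-0.003,0.007,0.003,0,0,0,1],[-0.006,0.016,0.006,0,0,0,1],[-0.009,0.024,0.01,0,0,0,1],[-0.011,0.032,0.014,0,0,0,1],[-0.014,0.04,0.018,0,0,0,1],[-0.017,0.047,0.023,0,0,0,1],[-0.019,0.055,0.028,0,0,0,1],[-0.022,0.062,0.034,0,0,0,1]],
  ],
)

```text
time: 17.73
tcp_pos: [422.0, -149.3, 74.4]
tool_rot: [-0.262, 1.555, 0.263]
wrist_force: [-2.2, 0.2, -5.2]
opening: 21.0
```

Call:
arm_command(
  commands=[
    [[-0.002,0.007,0.005,0,0,0,1],[-0.005,0.014,0.011,0,0,0,1],[-0.007,0.021,0.017,0,0,0,1],[-0.009,0.027,0.024,0,0,0,1],[-0.011,0.033,0.031,0,0,0,1],[-0.013,0.039,0.038,0,0,0,1],[-0.015,0.045,0.045,0,0,0,1],[-0.017,0.05,0.052,0,0,0,1]],
  ],
)

```text
time: 18.4
tcp_pos: [417.7, -136.9, 87.5]
tool_rot: [-0.263, 1.555, 0.263]
wrist_force: [-3.9, 2.0, -3.6]
opening: 21.1
```

Call:
arm_command(
  commands=[
    [[-0.002,0.005,0.008,0,0,0,1],[-0.003,0.01,0.016,0,0,0,1],[-0.005,0.014,0.024,0,0,0,1],[-0.006,0.018,0.032,0,0,0,1],[-0.008,0.022,0.041,0,0,0,1],[-0.009,0.026,0.049,0,0,0,1],[-0.01,0.029,0.058,0,0,0,1],[-0.011,0.032,0.067,0,0,0,1]],
  ],
)

```text
time: 19.07
tcp_pos: [414.8, -128.7, 104.2]
tool_rot: [-0.262, 1.555, 0.263]
wrist_force: [-4.8, 3.2, -2.7]
opening: 21.2
```

Call:
arm_command(
  commands=[
    [[-0.001,0.003,0.009,0,0,0,1],[-0.002,0.005,0.018,0,0,0,1],[-0.002,0.007,0.027,0,0,0,1],[-0.003,0.008,0.036,0,0,0,1],[-0.003,0.01,0.046,0,0,0,1],[-0.004,0.01,0.055,0,0,0,1],[-0.004,0.011,0.064,0,0,0,1],[-0.004,0.011,0.074,0,0,0,1]],
  ],
)

```text
time: 19.73
tcp_pos: [413.9, -126.0, 122.8]
tool_rot: [-0.262, 1.555, 0.263]
wrist_force: [-5.5, 3.3, -2.1]
opening: 21.3
```

```bash
cat >> data.py <<'E'
D=np.vstack([D,[[422,-149.3,74.4,-2.2,.2,-5.2],[417.7,-136.9,87.5,-3.9,2,-3.6],[414.8,-128.7,104.2,-4.8,3.2,-2.7],[413.9,-126,122.8,-5.5,3.3,-2.1]]])
E
python3 -c "
from h import *; from data import D
th,tan,rad=fit(D[5:]);lump(th,tan);lump(th[5:],tan[5:])
plan([414.2,-126.5,122.7],314.2,122.8,[270,288,306,324,342,360],ca=350.3,r=60)"
```

```text
c [314.  122.7  60. ] res [ 0.1  0.1  0.   0.  -0.1 -0.1  0.   0.3  0.1  0.1 -0.1 -0.1  0.  -0.1
  0.   0.2  0.1] a [350.3 350.5 350.5 350.6 350.7 350.7 350.7 350.7 350.8 350.7 350.7 350.6
 350.5 350.4 350.4 350.3 350.3]
[[ -17.8    3.6   -4.8    5.4]
 [   0.3   -0.8   -6.8    4.4]
 [  18.3   -1.5   -6.6    7.2]
 [  36.4   -4.7   -8.5    9.2]
 [  54.5   -4.6   -8.7    6.9]
 [  72.4   -8.4   -9.3    7.9]
 [  90.6  -12.3   -8.6    7.6]
 [ 108.5  -19.7   -8.5    9. ]
 [ 125.3   -8.6   -7.3   -1.1]
 [ 142.8   -7.4   -6.7   -0.2]
 [ 160.9   -2.3   -5.7   -1.7]
 [ 179.8   -0.2   -4.4   -2.7]
 [-161.5    1.3   -3.4   -3.9]
 [-143.7    4.7   -2.3   -2. ]
 [-125.9    4.7   -1.1   -3. ]
 [-107.9    5.2   -1.2   -3.5]
 [ -89.9    4.9   -2.1   -4.1]]
d,G 5.213241430734611 3.7805060907884735 th_bottom deg -15.083394875355632 rms 0.3655002989268268 res [ 0.3 -0.6  0.7 -0.3  0.1 -0.3  0.3 -0.1  0.4 -0.1 -0.2 -0.1 -0.2 -0.1
  0.6  0.3 -0.5]
d,G 5.24958555937146 3.78658186399438 th_bottom deg -15.969332406110299 rms 0.31084100322805563 res [-0.2  0.3 -0.1  0.4 -0.1 -0.2 -0.1 -0.3 -0.1  0.6  0.3 -0.5]
[... 184 characters left out ...]
,0.008] [0.002,-0.006,0.017] [0.003,-0.01,0.026] [0.005,-0.014,0.034] [0.006,-0.018,0.043] [0.008,-0.023,0.051] [0.009,-0.027,0.059] [0.011,-0.033,0.066]
306 324 [0.002,-0.005,0.008] [0.004,-0.011,0.015] [0.006,-0.017,0.022] [0.008,-0.023,0.029] [0.01,-0.029,0.036] [0.012,-0.036,0.042] [0.015,-0.043,0.048] [0.017,-0.05,0.054]
324 342 [0.003,-0.007,0.005] [0.005,-0.015,0.01] [0.008,-0.022,0.015] [0.011,-0.03,0.019] [0.014,-0.038,0.023] [0.016,-0.046,0.027] [0.019,-0.055,0.031] [0.022,-0.063,0.034]
342 360 [0.003,-0.009,0.002] [0.006,-0.017,0.005] [0.009,-0.026,0.007] [0.012,-0.035,0.008] [0.015,-0.043,0.01] [0.018,-0.052,0.011] [0.021,-0.061,0.011] [0.024,-0.07,0.011]
C [ 433.4 -183.   182.7]
```

Call:
arm_command(
  commands=[
    [[-0.001,0.001,0.01,0,0,0,1],[-0.001,0,0.019,0,0,0,1],[0,-0.001,0.029,0,0,0,1],[0,-0.002,0.038,0,0,0,1],[0.001,-0.004,0.047,0,0,0,1],[0.001,-0.005,0.056,0,0,0,1],[0.002,-0.008,0.066,0,0,0,1],[0.003,-0.01,0.075,0,0,0,1]],
  ],
)

```text
time: 20.4
tcp_pos: [414.9, -128.8, 141.6]
tool_rot: [-0.263, 1.555, 0.263]
wrist_force: [-6.0, 0.8, -1.1]
opening: 21.0
```

Call:
arm_command(
  commands=[
    [[0.001,-0.003,0.008,0,0,0,1],[0.002,-0.006,0.017,0,0,0,1],[0.003,-0.01,0.026,0,0,0,1],[0.005,-0.014,0.034,0,0,0,1],[0.006,-0.018,0.043,0,0,0,1],[0.008,-0.023,0.051,0,0,0,1],[0.009,-0.027,0.059,0,0,0,1],[0.011,-0.033,0.066,0,0,0,1]],
  ],
)

```text
time: 21.07
tcp_pos: [417.7, -137.0, 158.1]
tool_rot: [-0.263, 1.555, 0.263]
wrist_force: [-4.6, 5.2, 2.0]
opening: 21.2
```

Call:
arm_command(
  commands=[
    [[0.002,-0.005,0.008,0,0,0,1],[0.004,-0.011,0.015,0,0,0,1],[0.006,-0.017,0.022,0,0,0,1],[0.008,-0.023,0.029,0,0,0,1],[0.01,-0.029,0.036,0,0,0,1],[0.012,-0.036,0.042,0,0,0,1],[0.015,-0.043,0.048,0,0,0,1],[0.017,-0.05,0.054,0,0,0,1]],
  ],
)

```text
time: 21.73
tcp_pos: [422.1, -149.6, 171.6]
tool_rot: [-0.263, 1.555, 0.263]
wrist_force: [-3.6, 3.9, -1.8]
opening: 21.0
```

Call:
arm_command(
  commands=[
    [[0.003,-0.007,0.005,0,0,0,1],[0.005,-0.015,0.01,0,0,0,1],[0.008,-0.022,0.015,0,0,0,1],[0.011,-0.03,0.019,0,0,0,1],[0.014,-0.038,0.023,0,0,0,1],[0.016,-0.046,0.027,0,0,0,1],[0.019,-0.055,0.031,0,0,0,1],[0.022,-0.063,0.034,0,0,0,1]],
  ],
)

```text
time: 22.4
tcp_pos: [427.7, -165.5, 180.0]
tool_rot: [-0.263, 1.555, 0.263]
wrist_force: [-3.1, 4.8, -1.3]
opening: 21.1
```

```bash
cat >> data.py <<'E'
D=np.vstack([D,[[414.9,-128.8,141.6,-6,.8,-1.1],[417.7,-137,158.1,-4.6,5.2,2],[422.1,-149.6,171.6,-3.6,3.9,-1.8],[427.7,-165.5,180,-3.1,4.8,-1.3]]])
E
python3 -c "
from h import *; from data import D
th,tan,rad=fit(D[5:]);lump(th,tan);m=abs(rad)<10;lump(th[m],tan[m]);lump(th[8:],tan[8:])
# fit with radial leakage
A=np.c_[np.ones_like(th),np.cos(th),np.sin(th),rad];k=np.linalg.lstsq(A,tan,rcond=None)[0];print(k,-np.degrees(np.arctan2(k[1],k[2]))+180)
print(env.get_obs()['tcp_pos'])
plan([428.9,-165.5,180.0],314.,122.7,[342,344.5],ca=350.3,r=60)"
```

```text
c [314.  122.7  60. ] res [ 0.   0.1 -0.   0.  -0.1 -0.   0.1  0.3  0.2  0.2 -0.  -0.1  0.  -0.1
  0.   0.2  0.1  0.2 -0.   0.2  0.1] a [350.3 350.5 350.5 350.6 350.7 350.7 350.7 350.7 350.8 350.7 350.7 350.6
 350.5 350.4 350.4 350.3 350.3 350.4 350.3 350.4 350.5]
[[ -17.8    3.6   -4.8    5.4]
 [   0.3   -0.8   -6.8    4.4]
 [  18.3   -1.5   -6.6    7.2]
 [  36.5   -4.7   -8.5    9.2]
 [  54.6   -4.6   -8.7    6.9]
 [  72.5   -8.4   -9.3    7.9]
 [  90.6  -12.3   -8.6    7.6]
 [ 108.5  -19.7   -8.5    9. ]
 [ 125.3   -8.6   -7.3   -1.1]
 [ 142.8   -7.4   -6.7   -0.2]
 [ 160.9   -2.3   -5.7   -1.7]
 [ 179.7   -0.2   -4.4   -2.7]
 [-161.5    1.3   -3.4   -3.9]
 [-143.8    4.7   -2.3   -2. ]
 [-126.     4.7   -1.1   -3. ]
 [-108.     5.2   -1.2   -3.5]
 [ -90.     4.9   -2.1   -4.1]
 [ -71.7    2.2   -1.9   -5.4]
 [ -53.9    6.4   -2.2   -2.7]
 [ -35.7    1.4   -5.    -2.1]
 [ -17.7    0.4   -5.7   -1.4]]
d,G 5.2493627475627 3.795199357388618 th_bottom deg -16.508214688765303 rms 0.45136069979814253 res [ 0.4 -0.5  0.8 -0.2  0.1 -0.2  0.3 -0.1  0.3 -0.1 -0.2 -0.2 -0.3 -0.1
  0.6  0.3 -0.5  0.2  0.8 -1.  -0.5]
d,G 5.262937857453372 3.8226869842693687 th_bottom deg -16.407319918009406 rms 0.46805301900554075 res [ 0.4 -0.5  0.9 -0.2  0.2 -0.2  0.4 -0.1 -0.2 -0.2 -0.3 -0.1  0.6  0.3
 -0.5  0.2  0.8 -1.  -0.5]
d,G 5.410570777391238 4.022869446831681 th_bottom deg -18.3986615448768 rms 0.45569828618277297 res [ 0.5  0.  -0.2 -0.2 -0.4 -0.2  0.5  0.2 -0.5  0.3  0.9 -0.8 -0.2]
[-5.2 -1.1 -3.4  0. ] 342.21721286197544
[ 427.7 -165.5  180. ]
342 344.5 [-0.006,0,-0.001] [-0.005,-0.002,0] [-0.005,-0.003,0] [-0.004,-0.004,0.001] [-0.004,-0.005,0.001] [-0.004,-0.006,0.001] [-0.003,-0.008,0.002] [-0.003,-0.009,0.002]
C [ 428.1 -167.8  180.5]
```

The fits put the heavy side at the bottom with the handle 15–18° left of top, and the fitted drag of 5.2 N and pull of 3.8 N match the brief. A fixed bias in the force sensor would look the same as a shift in angle. I'll let go briefly here, where the reel stays put, read the bias, and regrip.

Call:
arm_command(
  commands=[
    [[0,0,0,0,0,0,-1],[0,0,0,0,0,0,-1],[0,0,0,0,0,0,-1],[0,0,0,0,0,0,-1],[0,0,0,0,0,0,-1],[0,0,0,0,0,0,-1],[0,0,0,0,0,0,-1],[0,0,0,0,0,0,-1]],
  ],
)

```text
time: 23.07
tcp_pos: [427.6, -165.4, 179.9]
tool_rot: [-0.263, 1.555, 0.263]
wrist_force: [0.3, 0.6, 0.9]
opening: 85.6
```

Run:
```python
from h import *
F=[];p=[]
for i in range(40): get_image("top"); o=env.get_obs(); F.append(o["wrist_force"]);p.append(o["tcp_pos"])
F=np.array(F);np.set_printoptions(precision=2,suppress=True)
print(F.mean(0),F.std(0),np.mean(p,0),o["opening"],o["time"])
cv2.imwrite("pics/s4.png",cv2.resize(get_image("scene")[150:300,220:420,::-1],(800,600)))
from data import D
b=F.mean(0);D=D.copy();D[:,3:]-=b
th,tan,rad=fit(D[5:]);lump(th,tan)
```

```text
[0.04 0.06 0.03] [0.45 0.38 0.43] [ 427.52 -165.4   179.83] 85.17054015358995 25.0667
c [313.99 122.75  60.  ] res [ 0.02  0.05 -0.01  0.02 -0.05 -0.02  0.08  0.32  0.15  0.19 -0.04 -0.05
  0.04 -0.06  0.    0.19  0.1   0.16 -0.01  0.16  0.09] a [350.33 350.46 350.53 350.55 350.68 350.66 350.72 350.66 350.8  350.74
 350.68 350.59 350.46 350.4  350.37 350.3  350.33 350.36 350.34 350.4
 350.52]
[[ -17.78    3.59   -4.73    5.37]
 [   0.32   -0.87   -6.8     4.31]
 [  18.33   -1.56   -6.53    7.12]
 [  36.49   -4.67   -8.45    9.17]
 [  54.57   -4.62   -8.65    6.89]
 [  72.48   -8.37   -9.22    7.89]
 [  90.62  -12.25   -8.54    7.52]
 [ 108.51  -19.7    -8.46    8.95]
 [ 125.29   -8.55   -7.27   -1.2 ]
 [ 142.81   -7.3    -6.71   -0.26]
 [ 160.86   -2.23   -5.69   -1.75]
 [ 179.74   -0.15   -4.41   -2.73]
 [-161.53    1.31   -3.41   -3.98]
 [-143.76    4.73   -2.39   -2.08]
 [-125.98    4.65   -1.1    -3.1 ]
 [-107.95    5.16   -1.19   -3.56]
 [ -89.95    4.87   -2.13   -4.19]
 [ -71.74    2.18   -1.91   -5.47]
 [ -53.89    6.31   -2.16   -2.72]
 [ -35.71    1.33   -4.98   -2.2 ]
 [ -17.69    0.41   -5.65   -1.43]]
d,G 5.2493627475627 3.7566154742207924 th_bottom deg -15.995992159664508 rms 0.4513606997981427 res [ 0.41 -0.5   0.84 -0.23  0.14 -0.21  0.31 -0.11  0.33 -0.1  -0.23 -0.18
 -0.29 -0.12  0.61  0.3  -0.49  0.24  0.78 -1.   -0.51]
```

The bias is negligible, at most 0.06 N, so the heavy side is down at about −16°. I'll regrip and nudge it 1.7°.

Call:
arm_command(
  commands=[
    [[0,0,0,0,0,0,1],[0,0,0,0,0,0,1],[0,0,0,0,0,0,1],[0,0,0,0,0,0,1],[0,0,0,0,0,0,1],[0,0,0,0,0,0,1],[0,0,0,0,0,0,1],[0,0,0,0,0,0,1]],
  ],
)

```text
time: 25.78
tcp_pos: [427.5, -165.6, 180.0]
tool_rot: [-0.263, 1.555, 0.262]
wrist_force: [-2.1, -1.9, 4.8]
opening: 21.4
```

Call:
arm_command(
  commands=[
    [[0.001,-0.002,0,0,0,0,1],[0.001,-0.004,0.001,0,0,0,1],[0.002,-0.006,0.001,0,0,0,1],[0.002,-0.007,0.002,0,0,0,1],[0.002,-0.007,0.002,0,0,0,1],[0.002,-0.007,0.002,0,0,0,1],[0.002,-0.007,0.002,0,0,0,1],[0.002,-0.007,0.002,0,0,0,1]],
  ],
)

```text
time: 26.45
tcp_pos: [427.7, -166.3, 180.2]
tool_rot: [-0.262, 1.555, 0.264]
wrist_force: [-0.3, 6.0, 3.7]
opening: 21.3
```

Run:
```python
from h import *
F=[];p=[]
for i in range(10): s=get_image("scene"); o=env.get_obs(); F.append(o["wrist_force"]);p.append(o["tcp_pos"])
m=np.mean(p,0);print(np.mean(F,0),m,np.std(p,0),o["opening"],o["time"],"theta",np.degrees(np.arctan2(m@RG-314,m[2]-122.7)),np.hypot(m@RG-314,m[2]-122.7))
cv2.imwrite("pics/s5.png",cv2.resize(s[130:310,190:430,::-1],(800,600)))
```

```text
[-1.1  5.7  4.1] [ 427.7 -166.3  180.2] [0. 0. 0.] 21.21424138873833 26.95 theta -16.90792567001145 60.12421970737915
```

View pics/s5.png

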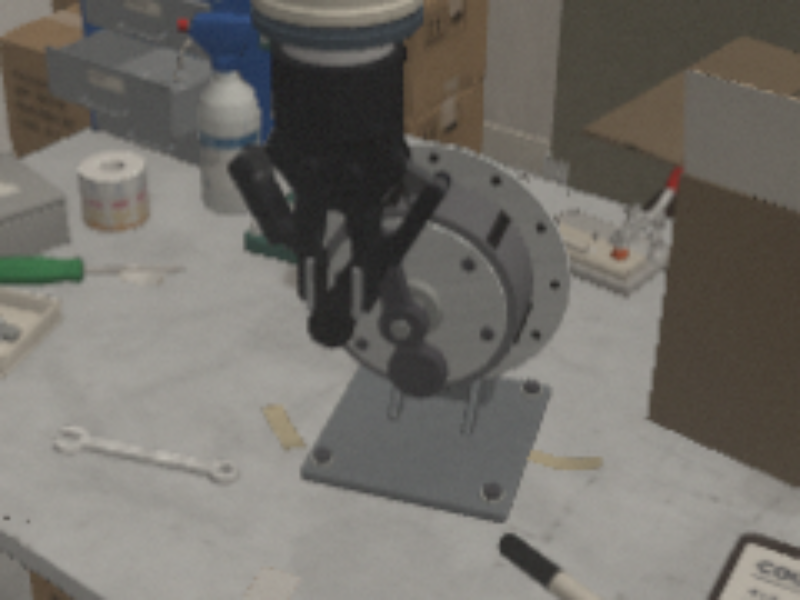

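The handle is gripped near the top, slightly left, with the crank's counter-disc below the hub. The reel is still and the other things are untouched.

```bash
python3 -c "
from station import ticket
print(ticket.close_job())"
```

```text
the job is handed in; nothing more can be done
None
```

The heavy side of the reel is straight down to within about 2–3°. The arm is still gripping the handle and the reel is at rest, so you can clip the weight on at the top.

- **Winding:** I wound the crank clockwise at about 0.5 rad/s for roughly one and a quarter turns.
- **What the forces showed:** The fit gave about 5.2 N of drag and 3.8 N of pull from the lump, both in line with your figures. The heavy side is down when the handle is about 16° left of top.
- **Last checks:** The handle stands at −16.9°. In the ten readings before hand-in the arm did not move; the opening was 21.2 mm and the wrist force about 7 N. In the last picture the loose things in view lay where they were. The job was handed in at about 27 s.

Some things did not go cleanly:
- **First grasp:** It closed on nothing, just above the handle. The fingers ended about 34 mm short of the nominal tool tip, so I went 30 mm lower and gripped it there.
- **Start of winding:** My first estimate of the handle's angle was about 10° off. That pushed the wrist force to about 55 N until I corrected the circle from the measured track. I left those early readings out of the final fit.
- **Brief release:** Near the end I let go for about 2 s to check the force sensor for a fixed error. It was under 0.1 N, and I gripped the handle again.
- **Disagreement between fits:** Different subsets of the readings put the angle between −15° and −18°.

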